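Take the turned plug out of its tilt bin

ROBOT

A 6-joint arm with a two-finger parallel gripper is mounted at the origin on the work surface. World frame = base frame: x ahead of the robot, y to its left, z up, the work surface at z = 0. Lengths are in mm, angles in rad, forces in N, time in s.
With the tool pointing down it reaches from about 350 to 875 mm from the base axis. Payload 4.2 kg.
Tool frame: the origin (TCP) lies midway between the tips of the shut fingers; the grasp point (between the pads) lies 19 mm behind it; z points along the fingers, y is the line along which they close (so a half turn about z gives the same grasp; the last joint's range is limited). The gripper opens to 85 mm and grips with 20 to 120 N. Pads are 22 mm wide; open, the fingers measure 114 mm over their backs; the gripper's body (76 mm by 85 mm) begins 54 mm behind the grasp point. The pads swing forward as they close: fully open they stand 13 mm farther back than shut.
Start: joints at [1.387, 0.385, 0.008, 0, -1.194, -0.259], TCP at [267.761, 564.715, 231.312] pointing down, gripper open.
Joint ranges: [-3.14, 3.14], [-1.21, 2.06], [-1.07, 1.41], [-3.16, 2.05], [-2.99, -0.16], [-3.1, 3.1]. Speed limits (rad/s): [2.79, 2.79, 3.14, 3.14, 3.14, 3.14].

INTERFACE

Orientations are given as a unit quaternion [x, y, z, w].
In Python, from bench import read_state, get_image, job_done gives the robot as it stands.
- The arm moves only by the shell command python3 -m jog 'ROWS'. ROWS is JSON, a list of rows, each a list of 3 entries, a list of its own where there are three numbers: the shift along the world's x, y, z scaled (see below), then the turn, a rotation vector about the world's x, y, z scaled (see below), then the gripper's target within -1 to 1 (shut at 1, half-way at 0, fully open at -1). In form: [[[x, y, z], [wx, wy, wz], claw], ...]. A call has 1 to 20 rows; each row is the pose to reach, as a shift and turn from the pose commanded when the call began; what a row does not reach only later rows make up. The controller multiplies each number of a shift by 10 cm and each number of a turn by 120 degrees. A row lasts 1/10 s, in which the tool goes at most 50 mm and 8.59 degrees, less where a joint would pass 70% of its speed; a pose out of reach is approached as far as the arm can. A call with a number of a shift or a turn outside -1 to 1 is refused whole. A call with a gripper value outside its range is refused whole. The fingers move at their own pace and stop on an object; the grip force is fixed at half the most. Time passes only in rows, so rows that repeat a pose let the fingers close. It gives the time, the measured TCP pose, the force, the opening and the grip force at its end, in the units of the state.
- read_state(): the state, without advancing time (a new reading comes with each control period).
- get_image(name): name is "side" or "top" or "wrist"; returns a dict with "frame" (384x512x3 uint8, red, green, blue), "range_z" (384x512 float32, mm along the optical axis (not along the pixel's ray), 0 where there is no reading), "fx", "fy", "cx", "cy" (pixels), "R" (3x3) and "t" (3): a world point X has camera coordinates R X + t. Camera axes: x right, y down, z forward; pixel columns grow to the right and rows downward; lengths in mm; the calibration is good to about 2 mm. A picture is of the moment at which its call begins.
- job_done(): hands the job in; it is judged then, once.
The state is a dict: "clock": time; "joints": joint angles; "joint_vel": joint speeds; "joint_efforts": joint torques, N m; "position": TCP position; "ee_rot": TCP orientation; "contact_force": force on the tool from outside, world axes, zero at the start; "wrist_torque": the same for the moment, N m; "gripper_width": finger opening in mm; "grasp_force": force on a finger pad.
Only numpy, scipy, OpenCV 4.12 (cv2) and the standard library are available. Lean on these libraries where they do the work, as an engineer would, in place of code of your own. Each camera call takes 0.05 s, during which the arm holds its last target. There are 200 camera calls.

TASK

One of the two clear bins in the steel rack holds the short thick turned plug. Swing that bin fully forward (towards the robot) so that the plug rolls down to the mouth, then take the plug out and set it down in the shallow black tray, without dropping it. Leave the other bin, with the long thin shaft, alone.

Things in the scene. Friction and masses are not known exactly. Their poses are not given: they have to be found in the camera images.
- rack: Fixed rack, sizes in mm; origin on the table under the bins' hinge line, x to its rear, y left. Two clear bins, open on top, 164 wide inside, middles at y +-102.5. Hinge x 0, z 60: swings 45 deg towards -x to a stop; stiff (10 N at rim), stays put. Closed: front wall leans 15 deg forward to a 10 thick rim at x -22, z 135: hook from inside or pinch. Bars, posts at x 66 to 173, up to z 204 cover the rear.
- plug: Short thick plain steel cylinder, diameter 36 mm, 50 mm long, flat ends, 0.3 kg. Origin: its centre; its y is the cylinder axis. Starts at the back of one bin, along its width, within 22 mm of its middle. Fully forward, that bin is a V over the hinge line: floor and front wall (4 mm thick) rise at 30 deg, rim at rack x -78, z 98; the plug rolls into it, centre at rack x 0, z 81, axis along rack y.
- shaft: Long thin steel shaft, a plain cylinder of diameter 20 mm, 120 mm long, lying at the back of the other bin. Origin: its centre; its own y axis is the cylinder axis. Not to be disturbed.
- tray: Shallow black plastic tray, fixed on the table, open on top, 150 mm (its x) by 210 mm (its y), 45 mm high, walls and floor 4 mm. Origin: centre of its underside, z up.
Not all that is in view belongs to the job. There is more than one size of the plug; the job needs the largest.

How it is judged:
By the outcome, as a careful person would: the job done as asked, in the order asked, and still so for the second after the job is handed in, with the robot touching nothing.
It also fails if it takes over 59 s, if anything falls off the work surface, if the arm or the gripper's body presses on something with over 40 N, if the wrist force passes 120 N, or if a joint passes its speed limit or range.

## Working session

There is one attempt and no reset: what is moved stays moved. The work goes in short steps, Python scripts to look and compute and a shell command to move; the robot and the scene stay as the last step left them, time stands still between calls to the robot, and variables do not carry over. Pictures are saved under pics/ and viewed, at most 10 in all, crops included, and the job is handed in when it is done.

```bash
mkdir -p pics; cat > h.py <<'E'
import numpy as np,cv2,pickle
from bench import *
def snap(n,f):
    d=get_image(n);cv2.imwrite(f'pics/{f}.png',d['frame'][:,:,::-1]);pickle.dump(d,open(f'pics/{f}.pkl','wb'));return d
def load(f): return pickle.load(open(f'pics/{f}.pkl','rb'))
def pt(d,u,v,z=None):
    r=np.array([(u-d['cx'])/d['fx'],(v-d['cy'])/d['fy'],1]);R=np.array(d['R']);t=np.array(d['t'])
    if z is None:
        p=d['range_z'][int(v)-1:int(v)+2,int(u)-1:int(u)+2];q=np.median(p[p>0]) if (p>0).any() else 0
        return (R.T@(r*q-t)).round(1)
    c=-R.T@t;w=R.T@r;return (c+w*(z-c[2])/w[2]).round(1)
def proj(d,X):
    c=np.array(d['R'])@np.array(X)+d['t'];return (c[0]/c[2]*d['fx']+d['cx'],c[1]/c[2]*d['fy']+d['cy'])
E
python3 - <<'E'
from h import *
a=snap('top','top0');b=snap('side','side0')
cv2.imwrite('pics/both.png',cv2.resize(np.hstack([a['frame'],b['frame']])[:,:,::-1],None,fx=.78,fy=.78))
cv2.imwrite('pics/t.png',cv2.resize(a['frame'][:,:,::-1],None,fx=1.5,fy=1.5))
cv2.imwrite('pics/s.png',cv2.resize(b['frame'][:,:,::-1],None,fx=1.5,fy=1.5))
s=read_state();print(s['position'],s['ee_rot'],s['clock'])
E
```

```text
[267.56625229 564.27278048 230.32785332] [ 9.75572438e-01 -2.19675827e-01 -1.43535192e-04  9.63142400e-04] 0.1
```

View pics/t.png

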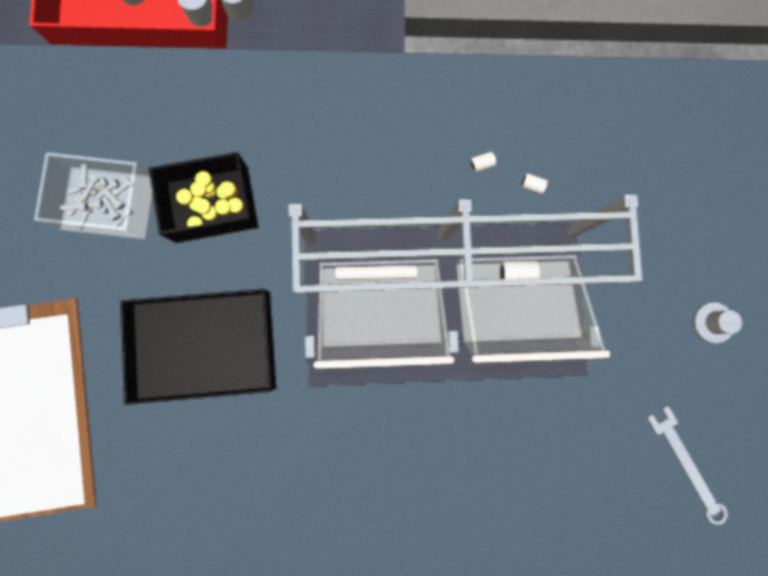

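View pics/s.png

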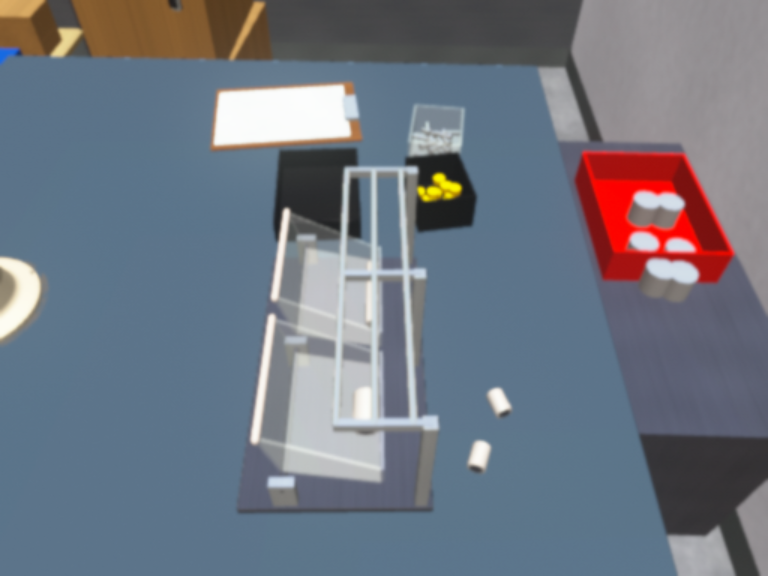

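The top view shows the shaft in the left bin (375,272 in the 1.5x picture) and the plug in the right bin (520,270). The right bin's rim runs from (475,358) to (609,354), and the tray corners are near (122,300), (268,291), (274,389) and (126,403).

```bash
python3 - <<'E'
from h import *
a=load('top0')
def q(n,u,v,z): print(n,pt(a,u/1.5,v/1.5,z),pt(a,u/1.5,v/1.5))
for n,u,v,z in [('rimR a',475,358,135),('rimR b',609,354,135),('rimL a',315,365,135),('rimL b',453,360,135),('postL',295,210,204),('postM',464,205,204),('postR',631,201,204),('barL',297,285,204),('barR',638,278,204),('plug l',502,271,40),('plug r',540,270,40),
('tray',122,300,45),('tray',268,291,45),('tray',274,389,45),('tray',126,403,45),('trayc',200,345,4)]: q(n,u,v,z)
R=np.array(a['R']);print('cam',-R.T@a['t'])
E
```

```text
rimR a [ 506.5 -115.8  135. ] [ 506.6 -115.   138.8]
rimR b [ 512.6 -292.6  135. ] [ 512.6 -292.3  135.7]
rimL a [496.5  91.4 135. ] [496.6  91.1 137.8]
rimL b [503.8 -87.1 135. ] [503.8 -87.  135.6]
postL [682.8 112.2 204. ] [683.2 112.4 202.4]
postM [691.8 -90.3 204. ] [692.3 -90.7 201.8]
postR [ 699.7 -294.8  204. ] [ 700.2 -295.9  201.8]
barL [593.1 107.9 204. ] [593.2 108.  202.7]
barR [ 605.4 -299.6  204. ] [ 605.6 -300.5  202.4]
plug l [ 632.7 -177.4   40. ] [ 631.4 -174.7   50.5]
plug r [ 634.8 -235.1   40. ] [ 635.7 -237.4   33. ]
tray [583.9 380.7  45. ] [584.1 381.6  43.1]
tray [599.  170.3  45. ] [601.  174.6  21.1]
tray [457.2 157.9  45. ] [454.9 161.9  20.5]
tray [436.8 367.3  45. ] [436.7 367.7  44.2]
trayc [519.  278.4   4. ] [519.  278.4   3.9]
cam [532.95788699  27.35647339 835.87924028]
```

```bash
python3 -m jog '[[[0.33,-0.96,0.0],[0,0,0.058],1],[[0.33,-0.96,0.0],[0,0,0.058],1],[[0.33,-0.96,0.0],[0,0,0.058],1]]' | tail -c 300
python3 -m jog '[[[0.33,-0.96,0.0],[0,0,0.058],1],[[0.33,-0.96,0.0],[0,0,0.058],1],[[0.33,-0.96,0.0],[0,0,0.058],1]]' >/dev/null
python3 -m jog '[[[0.33,-0.96,0.0],[0,0,0.058],1],[[0.33,-0.96,0.0],[0,0,0.058],1],[[0.33,-0.96,0.0],[0,0,0.058],1]]' >/dev/null
python3 -m jog '[[[0.33,-0.96,0.0],[0,0,0.058],1],[[0.33,-0.96,0.0],[0,0,0.058],1],[[0.33,-0.96,0.0],[0,0,0.058],1]]'  | tail -c 300
python3 -m jog '[[[0.33,-0.96,0.0],[0,0,0],1],[[0.33,-0.96,0.0],[0,0,0],1],[[0.33,-0.96,0.0],[0,0,0],1]]' >/dev/null
python3 -m jog '[[[0.33,-0.96,0.0],[0,0,0],1],[[0.33,-0.96,0.0],[0,0,0],1],[[0.33,-0.96,0.0],[0,0,0],1]]' >/dev/null
python3 -m jog '[[[0.33,-0.96,0.0],[0,0,0],1],[[0.33,-0.96,0.0],[0,0,0],1],[[0.33,-0.96,0.0],[0,0,0],1]]' >/dev/null
python3 -m jog '[[[0.33,-0.94,0.0],[0,0,0],1],[[0.33,-0.94,0.0],[0,0,0],1],[[0.33,-0.94,0.0],[0,0,0],1],[[0.33,-0.94,0.0],[0,0,0],1],[[0.33,-0.94,0.0],[0,0,0],1]]'
python3 - <<'E'
from h import *
d=snap('wrist','w0');s=read_state();print(s['position'],s['ee_rot'])
for u,v in[(256,192)]:print(pt(d,u,v))
E
```

```text
clock: 0.4
position: [301.3, 463.6, 231.0]
ee_rot: [0.987, -0.162, -0.001, 0.002]
contact_force: [0.4, 0.9, 0.5]
gripper_width: 44.3
grasp_force: 0.0
clock: 1.3
position: [400.3, 177.6, 231.1]
ee_rot: [1.0, 0.019, -0.0, 0.0]
contact_force: [-0.7, 0.8, 0.3]
gripper_width: -0.1
grasp_force: 0.0
clock: 2.7
position: [531.9, -199.6, 231.1]
ee_rot: [1.0, 0.022, -0.0, -0.0]
contact_force: [0.3, -0.2, -1.1]
gripper_width: 0.3
grasp_force: 0.0
[ 531.87891125 -199.49462985  231.35537391] [ 9.99744203e-01  2.26165803e-02 -1.12285074e-05 -1.38156075e-04]
[ 521.2 -204.8  102.5]
```

View pics/w0.png

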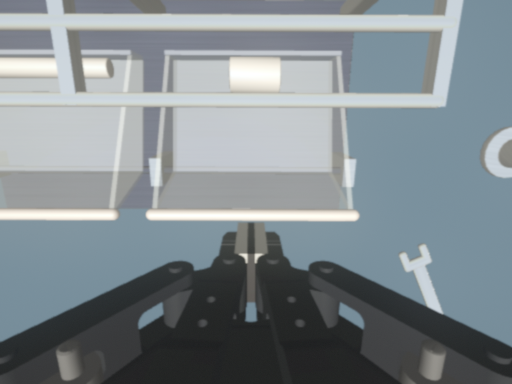

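The wrist view shows the plug at the back of the right-hand bin (255,75), the rim on row 215 from columns 150 to 357, and the fingertips at (250,230).

```bash
python3 - <<'E'
from h import *
d=load('w0')
for p in [(150,215,135),(357,215,135),(230,75,40),(280,75,40)]:print(pt(d,*p),pt(d,*p[:2]))
E
python3 -m jog '[[[0.05,-0.03,0],[0,0,0],1],[[0.05,-0.03,-0.4],[0,0,0],1],[[0.05,-0.03,-0.8],[0,0,0],1],[[0.05,-0.03,-0.8],[0,0,0],1]]'
python3 -m jog '[[[0,0,-0.2],[0,0,0],1],[[0,0,-0.36],[0,0,0],1],[[0,0,-0.36],[0,0,0],1]]'
```

```text
[ 505.7 -113.8  135. ] [ 507.7 -115.6  140.3]
[ 513.7 -291.6  135. ] [ 515.4 -289.7  139.8]
[ 631.4 -172.8   40. ] [ 628.3 -174.9   70.1]
[ 633.8 -225.8   40. ] [ 630.6 -223.3   69.4]
clock: 3.15
position: [533.2, -202.7, 146.3]
ee_rot: [1.0, 0.022, -0.006, -0.001]
contact_force: [0.4, 0.2, -0.1]
gripper_width: -0.0
grasp_force: 0.0
clock: 3.45
position: [536.6, -203.8, 115.3]
ee_rot: [1.0, 0.022, -0.001, -0.0]
contact_force: [0.6, -0.2, 0.9]
gripper_width: 0.1
grasp_force: 0.0
```

```bash
python3 -m jog '[[[-0.04,0,-0.01],[0,0,0],1],[[-0.08,0,-0.02],[0,0,0],1],[[-0.10,0,-0.03],[0,0,0],1],[[-0.13,0,-0.04],[0,0,0],1],[[-0.155,0,-0.05],[0,0,0],1],[[-0.175,0,-0.055],[0,0,0],1],[[-0.2,-0.01,-0.065],[0,0,0],1],[[-0.22,-0.01,-0.08],[0,0,0],1],[[-0.24,-0.01,-0.09],[0,0,0],1],[[-0.26,-0.01,-0.105],[0,0,0],1]]'
python3 -m jog '[[[-0.02,0,-0.015],[0,0,0],1],[[-0.04,0,-0.03],[0,0,0],1],[[-0.06,0,-0.045],[0,0,0],1],[[-0.075,0,-0.06],[0,0,0],1],[[-0.09,0,-0.08],[0,0,0],1],[[-0.11,-0.01,-0.1],[0,0,0],1],[[-0.125,-0.01,-0.12],[0,0,0],1],[[-0.135,-0.01,-0.135],[0,0,0],1],[[-0.145,-0.01,-0.15],[0,0,0],1],[[-0.155,-0.01,-0.165],[0,0,0],1],[[-0.155,-0.01,-0.165],[0,0,0],1]]'
python3 - <<'E'
from h import *
d=snap('side','s1')
cv2.imwrite('pics/s1c.png',cv2.resize(d['frame'][110:350,130:310,::-1],None,fx=2.5,fy=2.5))
E
```

```text
clock: 4.45
position: [519.9, -205.5, 110.8]
ee_rot: [1.0, 0.023, 0.011, 0.002]
contact_force: [8.7, 3.5, 14.0]
gripper_width: -0.1
grasp_force: 6.5
clock: 5.55
position: [498.5, -207.0, 91.2]
ee_rot: [1.0, 0.022, 0.004, 0.001]
contact_force: [3.0, 0.1, 6.6]
gripper_width: -0.3
grasp_force: 3.5
```

View pics/s1c.png

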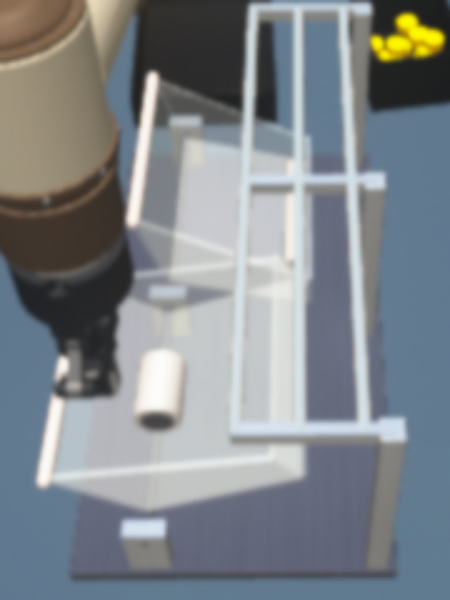

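The bin is forward and the plug has rolled into the V (160,388). I'll push further to check that the bin is at its stop.

```bash
python3 -m jog '[[[-0.02,0,-0.03],[0,0,0],1],[[-0.035,0,-0.06],[0,0,0],1],[[-0.05,0,-0.09],[0,0,0],1],[[-0.05,0,-0.09],[0,0,0],1],[[-0.05,0,-0.09],[0,0,0],1]]'
```

```text
clock: 6.1
position: [495.3, -207.2, 85.8]
ee_rot: [1.0, 0.023, 0.006, 0.002]
contact_force: [-0.8, 3.0, 24.7]
gripper_width: 0.2
grasp_force: 10.6
```

```bash
python3 -m jog '[[[0.02,0,0.3],[0,0,0],1],[[0.1,0,0.7],[0,0,0],1],[[0.38,0,1.0],[0,0,0],0],[[0.38,0,1.0],[0,0,0],-1]]' >/dev/null
python3 -m jog '[[[0,0,0.3],[0,0,0],-1],[[0,0,0.3],[0,0,0],-1],[[0,0,0.3],[0,0,0],-1],[[0,0,0.3],[0,0,0],-1],[[0,0,0.3],[0,0,0],-1]]'
python3 - <<'E'
from h import *
d=snap('wrist','w2')
s=read_state();print(s['position'],s['ee_rot'])
E
```

```text
clock: 7.0
position: [527.4, -206.2, 208.1]
ee_rot: [1.0, 0.021, -0.001, -0.0]
contact_force: [-0.2, 0.3, 0.2]
gripper_width: 85.4
grasp_force: 0.0
[ 527.60611557 -206.20919828  208.28291422] [ 9.99768618e-01  2.14848987e-02 -1.03654533e-03 -1.87760445e-04]
```

View pics/w2.png

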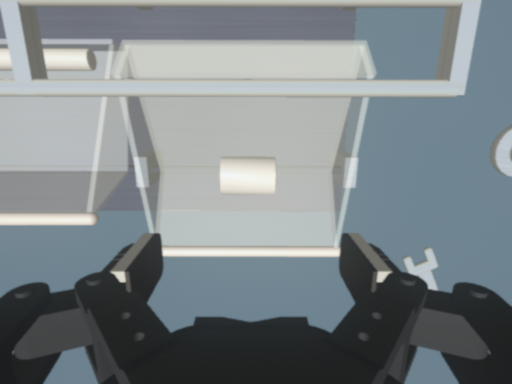

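The wrist view shows the plug in the V, columns 221–275 and rows 157–195, with the rim on row 252.

```bash
python3 - <<'E'
from h import *
d=load('w2')
print('cam',-np.array(d['R']).T@d['t'])
for p in [(222,175,88),(275,175,88),(248,175,99),(248,157,90),(248,194,81),(160,252,98),(340,252,98)]:print(pt(d,*p),pt(d,*p[:2]))
# silhouettes of a 36mm cylinder at trial x
for x in (526,529,532,535):
    th=np.linspace(0,6.28,200);v=[proj(d,(x+18*np.cos(t),-201,81+18*np.sin(t)))[1] for t in th];print(x,min(v),max(v))
for y in (-226,-176): print(y,proj(d,(531,y,90)))
E
```

```text
cam [ 593.08759882 -203.0772477   351.06958781]
[ 533.6 -179.4   88. ] [ 535.9 -180.3   98.4]
[ 535.6 -227.7   88. ] [ 537.8 -226.8   97.8]
[ 537.  -203.1   99. ] [ 536.8 -203.1   98. ]
[ 551.4 -202.4   90. ] [ 550.4 -202.4   83.3]
[ 514.5 -203.8   81. ] [ 516.3 -203.8   87.1]
[ 459.  -123.2   98. ] [ 526.  -163.1  224.4]
[ 466.3 -292.8   98. ] [ 529.2 -248.3  223.5]
526 163.0412308610383 201.2857275626325
529 159.8713895704127 198.2365178246373
532 156.6824567761957 195.1700101050422
535 153.47530395526024 192.09145335894578
-226 (np.float64(272.9787284329928), np.float64(180.38834300528708))
-176 (np.float64(217.99895297181683), np.float64(178.07901677547062))
```

```bash
python3 - <<'E'
from h import *
d=load('w2')
for v in (60,80,120,140,160,170,180,190,200,210,220,230,240,245,248,250,252,254,256,258): print(v,pt(d,205,v),pt(d,300,v))
for p in [(-69,98),(-78,98)]:
    x=527+p[0]+4.3; print(p,proj(d,(x,-205,p[1])))
E
```

```text
60 [ 623.1 -171.2  138.3] [ 625.8 -234.6  138.6]
80 [ 605.2 -180.8  202.6] [ 607.2 -225.9  202.5]
120 [ 581.9 -164.    89.6] [ 585.4 -246.    89.6]
140 [ 563.6 -162.5   79.3] [ 567.4 -249.3   79. ]
160 [ 543.  -160.7   67. ] [ 547.1 -252.9   67.6]
170 [ 531.9 -159.9   61.1] [ 536.1 -254.8   61.7]
180 [ 522.7 -160.6   65.6] [ 526.7 -255.    65.5]
190 [ 513.8 -161.3   70.6] [ 517.7 -255.    70.2]
200 [ 505.  -162.1   75.4] [ 508.9 -255.    75.1]
210 [ 496.3 -162.8   80. ] [ 500.3 -254.9   80.3]
220 [ 487.9 -163.6   85. ] [ 491.9 -254.8   85.3]
230 [ 479.8 -164.4   90.2] [ 483.6 -254.8   90. ]
240 [ 471.6 -165.1   94.7] [ 475.6 -254.7   95. ]
245 [ 467.8 -165.5   97.5] [ 471.4 -254.7   97.1]
248 [ 466.2 -166.   100.5] [ 470.2 -254.2  100.9]
250 [ 465.2 -166.3  102.5] [ 468.9 -254.   102.4]
252 [ 463.4 -166.3  102.9] [ 467.1 -254.1  102.7]
254 [ 461.4 -166.4  103.1] [ 465.2 -254.3  103.1]
256 [ 404.3 -151.2    1. ] [ 462.  -254.9  100.9]
258 [ 4.009e+02 -1.511e+02  1.000e-01] [ 4.065e+02 -2.760e+02  3.000e-01]
(-69, 98) (np.float64(246.80556723142706), np.float64(252.18884012777198))
(-78, 98) (np.float64(246.43062904405556), np.float64(260.7785829226511))
```

Wall and floor slopes are both 30°, so the bin is fully forward. The plug centre is at about (532, -203.5). Grasping it by its ends.

```bash
python3 -m jog '[[[0.045,0.03,-0.4],[0,0,0],-1],[[0.045,0.03,-0.8],[0,0,0],-1],[[0.045,0.03,-0.95],[0,0,0],-1],[[0.045,0.03,-0.95],[0,0,0],-1]]'
python3 -m jog '[[[0,0,-0.2],[0,0,0],-1],[[0,0,-0.4],[0,0,0],-1],[[0,0,-0.48],[0,0,0],-1],[[0,0,-0.48],[0,0,0],-1],[[0,0,-0.48],[0,0,0],-1]]'
python3 -m jog '[[[0,0,0],[0,0,0],0],[[0,0,0],[0,0,0],0.3],[[0,0,0],[0,0,0],1],[[0,0,0],[0,0,0],1],[[0,0,0],[0,0,0],1],[[0,0,0],[0,0,0],1],[[0,0,0],[0,0,0],1],[[0,0,0],[0,0,0],1]]'
```

```text
clock: 7.45
position: [530.5, -202.9, 110.9]
ee_rot: [1.0, 0.021, -0.004, -0.001]
contact_force: [-0.4, -0.1, 0.4]
gripper_width: 85.8
grasp_force: 0.0
clock: 7.95
position: [533.7, -203.5, 67.5]
ee_rot: [1.0, 0.022, 0.001, 0.0]
contact_force: [0.0, -0.4, 0.8]
gripper_width: 85.0
grasp_force: 0.0
clock: 8.75
position: [533.3, -203.5, 67.4]
ee_rot: [1.0, 0.022, 0.001, 0.0]
contact_force: [-0.9, -0.2, 6.0]
gripper_width: 49.3
grasp_force: 62.2
```

```bash
python3 -m jog '[[[0,0,0.1],[0,0,0],1],[[0,0,0.25],[0,0,0],1],[[0,0,0.5],[0,0,0],1],[[0,0,0.75],[0,0,0],1],[[0,0,1.0],[0,0,0],1],[[0,0,1.0],[0,0,0],1]]'
python3 -m jog '[[[0,0,0.25],[0,0,0],1],[[0,0,0.5],[0,0,0],1],[[0,0,0.7],[0,0,0],1],[[0,0,0.8],[0,0,0],1],[[0,0,0.8],[0,0,0],1]]'
python3 - <<'E'
from h import *
snap('side','s3')
E
```

```text
clock: 9.35
position: [534.7, -203.6, 169.8]
ee_rot: [1.0, 0.022, 0.004, 0.001]
contact_force: [0.4, 0.1, -2.7]
gripper_width: 49.2
grasp_force: 62.7
clock: 9.85
position: [532.9, -203.1, 246.4]
ee_rot: [1.0, 0.021, 0.0, -0.0]
contact_force: [-0.9, -0.8, -3.1]
gripper_width: 48.9
grasp_force: 63.1
```

View pics/s3.png

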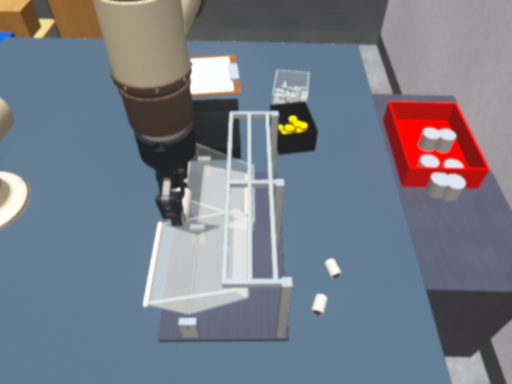

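The plug is in the grip at (172,207) and the bin stayed forward. Carrying it to the tray.

```bash
python3 -m jog '[[[-0.01,0.2,0],[0,0,0],1],[[-0.02,0.55,0],[0,0,0],1],[[-0.03,0.95,0],[0,0,0],1]]' >/dev/null
python3 -m jog '[[[-0.01,0.35,0],[0,0,0],1],[[-0.02,0.7,0],[0,0,0],1],[[-0.03,0.95,0],[0,0,0],1]]' >/dev/null
python3 -m jog '[[[-0.01,0.35,0],[0,0,0],1],[[-0.02,0.7,0],[0,0,0],1],[[-0.03,0.95,0],[0,0,0],1]]' >/dev/null
python3 -m jog '[[[-0.01,0.35,0],[0,0,0],1],[[-0.02,0.7,0],[0,0,0],1],[[-0.03,0.95,0],[0,0,0],1]]' >/dev/null
python3 -m jog '[[[-0.01,0.35,0],[0,0,0],1],[[-0.02,0.7,0],[0,0,0],1],[[-0.03,0.9,0],[0,0,0],1],[[-0.03,0.95,0],[0,0,0],1],[[-0.03,0.95,0],[0,0,0],1]]'
python3 -m jog '[[[0,0,-0.3],[0,0,0],1],[[0,0,-0.6],[0,0,0],1],[[0,0,-0.9],[0,0,0],1],[[0,0,-1.0],[0,0,0],1],[[0,0,-1.0],[0,0,0],1]]'
python3 -m jog '[[[0,0,-0.3],[0,0,0],1],[[0,0,-0.6],[0,0,0],1],[[0,0,-0.9],[0,0,0],1],[[0,0,-1.0],[0,0,0],1],[[0,0,-1.0],[0,0,0],1],[[0,0,-1.0],[0,0,0],1]]'
python3 - <<'E'
from h import *
snap('side','s4')
d=load('s4');cv2.imwrite('pics/s4c.png',cv2.resize(d['frame'][40:220,100:340,::-1],None,fx=3,fy=3))
E
```

```text
clock: 11.6
position: [517.2, 271.7, 244.8]
ee_rot: [1.0, 0.022, -0.001, 0.001]
contact_force: [0.2, -0.5, -3.2]
gripper_width: 49.1
grasp_force: 63.3
clock: 12.1
position: [517.2, 270.0, 144.8]
ee_rot: [1.0, 0.021, -0.002, 0.001]
contact_force: [0.7, 0.3, -2.2]
gripper_width: 49.1
grasp_force: 63.1
clock: 12.7
position: [519.3, 272.7, 48.4]
ee_rot: [1.0, 0.022, 0.002, -0.001]
contact_force: [-0.0, 0.5, -1.4]
gripper_width: 49.3
grasp_force: 63.2
```

View pics/s4c.png

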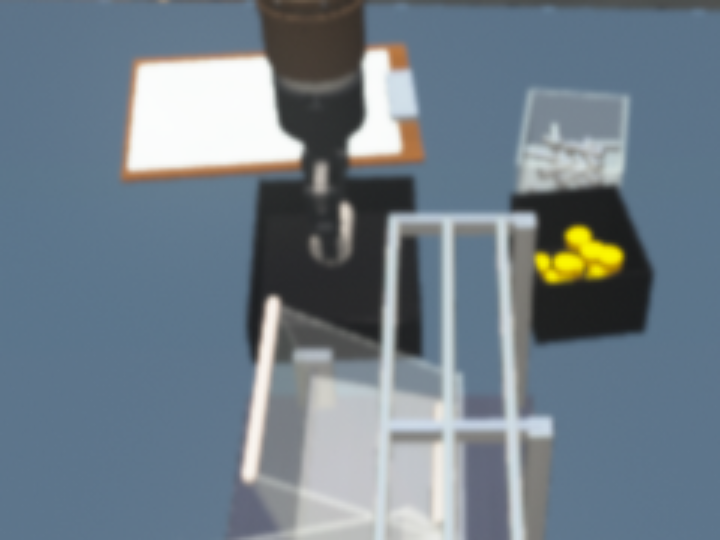

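The plug is in the fingers above the tray (335,235), clear of its walls. Lowering to contact.

```bash
python3 -m jog '[[[0,0,-0.15],[0,0,0],1],[[0,0,-0.28],[0,0,0],1],[[0,0,-0.34],[0,0,0],1],[[0,0,-0.34],[0,0,0],1],[[0,0,-0.34],[0,0,0],1]]'
python3 -m jog '[[[0,0,-0.02],[0,0,0],1],[[0,0,-0.03],[0,0,0],1],[[0,0,-0.03],[0,0,0],1]]'
```

```text
clock: 13.25
position: [518.1, 272.0, 12.7]
ee_rot: [1.0, 0.022, 0.0, -0.0]
contact_force: [0.6, 1.3, -3.6]
gripper_width: 49.2
grasp_force: 63.4
clock: 13.55
position: [517.8, 271.7, 9.4]
ee_rot: [1.0, 0.022, 0.0, -0.0]
contact_force: [-0.5, -0.1, -2.6]
gripper_width: 49.0
grasp_force: 63.4
```

```bash
python3 -m jog '[[[0,0,-0.01],[0,0,0],1],[[0,0,-0.01],[0,0,0],1],[[0,0,-0.01],[0,0,0],1]]'
python3 -m jog '[[[0,0,-0.01],[0,0,0],1],[[0,0,-0.01],[0,0,0],1],[[0,0,-0.01],[0,0,0],1]]'
```

```text
clock: 13.85
position: [517.9, 271.8, 8.7]
ee_rot: [1.0, 0.022, 0.0, -0.0]
contact_force: [-1.6, -0.5, 0.1]
gripper_width: 48.8
grasp_force: 63.6
clock: 14.15
position: [518.0, 271.9, 8.6]
ee_rot: [1.0, 0.022, 0.0, -0.0]
contact_force: [-2.9, -0.7, 5.3]
gripper_width: 49.2
grasp_force: 64.6
```

The force shows the plug resting on the tray floor. Opening, then retreating straight up.

```bash
python3 -m jog '[[[0,0,0],[0,0,0],0.1],[[0,0,0],[0,0,0],-0.2],[[0,0,0],[0,0,0],-0.5],[[0,0,0],[0,0,0],-0.7],[[0,0,0],[0,0,0],-0.7],[[0,0,0],[0,0,0],-0.7]]'
python3 -m jog '[[[0,0,0.1],[0,0,0],-0.7],[[0,0,0.3],[0,0,0],-0.7],[[0,0,0.6],[0,0,0],-0.7],[[0,0,1.0],[0,0,0],-0.7]]' >/dev/null
python3 -m jog '[[[0,0,0.4],[0,0,0],-0.7],[[0,0,0.8],[0,0,0],-0.7],[[0,0,1],[0,0,0],-0.7],[[0,0,1],[0,0,0],-0.7],[[0,0,1],[0,0,0],-0.7],[[0,0,1],[0,0,0],-0.7],[[0,0,1],[0,0,0],-0.7]]'
python3 - <<'E'
from h import *
a=snap('wrist','w5');b=snap('side','s5')
cv2.imwrite('pics/f.png',cv2.resize(np.hstack([a['frame'],b['frame']])[:,:,::-1],None,fx=.78,fy=.78))
E
```

```text
clock: 14.75
position: [517.8, 271.7, 7.2]
ee_rot: [1.0, 0.022, -0.0, 0.0]
contact_force: [-0.5, -0.3, -0.6]
gripper_width: 72.9
grasp_force: 0.0
clock: 15.85
position: [517.2, 271.2, 205.8]
ee_rot: [1.0, 0.022, -0.001, 0.001]
contact_force: [-0.2, 0.6, 0.5]
gripper_width: 72.2
grasp_force: 0.0
```

View pics/f.png

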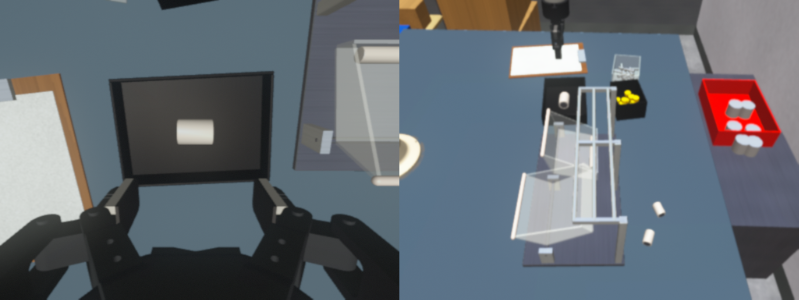

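The plug lies in the tray (195,132) with the bin forward and the shaft undisturbed.

```bash
python3 -c "
from bench import *
print(job_done())"
```

```text
the job is handed in; nothing more can be done
None
```

The right-hand bin is swung fully forward, the plug was lifted out and set down in the black tray without being dropped, the other bin and its shaft were left alone, and the job was handed in at about 16 s.

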